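# Hang the solder spool on its rail and tug-test it

## Robot

A 7-joint arm with a two-finger parallel gripper is mounted at the origin on a cart in front of the work surface, level with it; the furniture and walls round the work are solid. World frame = base frame: x ahead of the robot, y to its left, z up, the work surface at z = 0. Lengths are in m, angles in rad, forces in N, time in s.
With the tool pointing down it reaches from about 0.4 to 0.85 m from the base axis. Payload 6.9 kg.
Tool frame: the origin (TCP) lies between the finger pads; the fingertips stand 8 mm ahead of it and the grasp point (between the pads) lies 11 mm behind it; z points along the fingers, y is the line along which they close (so a half turn about z gives the same grasp; the last joint's range is limited). The gripper opens to 85 mm and grips with 20 to 120 N. Pads are 22 mm wide; open, the fingers measure 114 mm over their backs; the gripper's body (76 mm by 85 mm) begins 54 mm behind the grasp point. The pads swing forward as they close: fully open they stand 13 mm farther back than shut.
Start: joints at [1.381, 0.507, -0.238, 1.5, 0.126, 1.149, -0.155], TCP at [0.182, -0.598, 0.239] pointing down, gripper open.
Joint ranges: [-3.08, 3.08], [-0.24, 2.05], [-1.43, 1.35], [0, 2.5], [-1.52, 4.66], [0.17, 1.96], [-2.89, 2.89]. Speed limits (rad/s): [2.39, 2.39, 3.14, 3.14, 3.14, 3.14, 3.14].

## Interface

Orientations are given as a rotation vector (axis times angle).
In Python, from bench import telemetry, viewer, workorder gives the robot as it stands.
- The arm moves only by the tool carry_out, never from a script. Its argument "series" is a list that holds one entry, the list of rows, each a list of 7 numbers: the shift along the world's x, y, z in units of 0.02 m (1.0 is 0.02 m), then the turn, a rotation vector about the world's x, y, z in units of pi rad (1.0 is pi rad), then the closure, from 0 (fully open) to 1 (shut). A call has 1 to 8 rows; each row shifts and turns the commanded pose from where the row before left it; what a row does not reach is not made up. A row lasts 1/12 s, in which the tool goes at most 41.7 mm and 7.16 degrees, less where a joint would pass 70% of its speed; a pose out of reach is approached as far as the arm can. A call with a number of a shift or a turn outside -1 to 1 is refused whole. A call with a gripper value outside its range is refused whole. The fingers move at their own pace and stop on an object; "newtons" is the grip in N (left out, the last holds). Time passes only in rows, so rows that do not move let the fingers close. It gives the time, the measured TCP pose, the force, the opening and the grip force at its end, in the units of the state.
- telemetry.observe(): the state, without advancing time (a new reading comes with each control period).
- viewer.grab_frame(name): name is "side" or "top"; returns a dict with "frame" (480x640x3 uint8, red, green, blue), "z_map" (480x640 float32, m along the optical axis (not along the pixel's ray), 0 where there is no reading), "mtx" (3x3 intrinsics, pixels), "k1" (the pictures are not rectified: a ray, as slopes to the right and down, at radius r is drawn at 1 + k1 r^2 times it, then the intrinsics apply), "R" (3x3) and "t" (3): a world point X has camera coordinates R X + t. Camera axes: x right, y down, z forward; pixel columns grow to the right and rows downward; lengths in m; the calibration is good to about 2 mm. A picture is of the moment at which its call begins.
- workorder.finish_job(): hands the job in; it is judged then, once.
The state is a dict: "time_s": time; "qpos": joint angles; "qd": joint speeds; "joint_efforts": joint torques, N m; "position": TCP position; "orientation": TCP orientation; "force": force on the tool from outside, world axes, zero at the start; "ft_torque": the same for the moment, N m; "width": finger opening in m; "finger_force": force on a finger pad.
Only numpy, scipy, OpenCV 4.12 (cv2) and the standard library are available. Lean on these libraries where they do the work, as an engineer would, in place of code of your own. Each camera call takes 0.05 s, during which the arm holds its last target. There are 200 camera calls.

## Task

Lift the blue solder spool on its yellow hanger by the black tab, bring the hook over the crossbar of the hanging rail and let it down between the two orange collars. Before letting go, tug it gently downward with about 8 N for half a second to confirm it is held, never loading the bar with more than 18 N; then let go and leave it hanging still. Leave the solvent bottle, the tin and the multimeter where they are.

Things in the scene. Friction and masses are not known exactly. Their poses are not given: they have to be found in the camera images.
- spool_hanger: Blue solder spool (54 mm wide) fixed on a steel hanger with a yellow hook above it, 162 mm tall, 0.3 to 0.42 kg in all, upright and loose. Origin: centre of its 58 mm foot; z up; x is the way the hook's mouth faces. The spool ends at z = 50 mm. The hook is flat bar 8 mm thick (along y), in the x-z plane: arm top at z = 58, spine at x = -17 to -11, lip at x = +11 to +17 mm, its lower end at z = 88 mm.
- hook_mouth (a point): Middle of the hook's mouth, at (0, 0, 73) mm of the spool_hanger. The mouth is 30 mm tall (z = 58 to 88), open towards the hanger's +x. To hang: from the stand's -x side, hook level with the bar and its x along the stand's x, move along +x until the bar is at this point, then lower about 31 mm until the crown rests on the bar.
- crown (a point): Apex of the hook's roof, at (0, 0, 110) mm of the spool_hanger: an upside-down V with 30 degree slopes over a throat 22 mm wide (x). When hung it is 5.8 mm above the bar's centre line.
- tab (a point): Point at (0, 0, 142) mm of the spool_hanger, on its black grip tab, 26 mm (x) by 12 mm (y), from z = 118 to 162 mm. Pinch it from above across y; keep the fingertips at or above the tab's lower end so that they clear the bar and collars.
- rail_stand: Hanging rail, fixed: grey base board 75 x 270 x 8 mm, two posts at y = -115 and +115 mm (165 mm tall), and between them, above x = 0, a rigid level steel crossbar along y, 10 mm thick. Origin: centre of the board's underside; z up; its -x side faces the robot. At the bar's middle two orange collars (20 mm wide, conical inner faces) leave a seat at y = -8 to +8 mm for the hook.
- rail_seat (a point): Nominal place of the bar's centre line at the middle of the seat, at (0, 0, 145) mm of the rail_stand. The bar itself is clamped by hand up to 5 mm higher or lower than this, which no reading tells: feel for it.
- solvent_bottle: White solvent bottle with red dispenser top, 52 mm wide, 128 mm tall, standing loose. Origin: centre of its underside. Bystander.
- tin: Small round metal tin, 39 mm wide, 18 mm tall, loose. Origin: centre of its underside. Bystander.
- meter: Yellow and black multimeter, 148 x 70 x 44 mm, lying loose on the bench. Origin: centre of its underside. Bystander.

How it is judged:
By the outcome, as a careful person would: the job done as asked, in the order asked, and still so for the second after the job is handed in, with the robot touching nothing.
It also fails if it takes over 59 s, if anything falls off the work surface, if the arm or the gripper's body presses on something with over 40 N, if the wrist force passes 120 N, or if a joint passes its speed limit or range.

## Working session

There is one attempt and no reset: what is moved stays moved. The work goes in short steps, Python scripts to look and compute and a tool call to move; the robot and the scene stay as the last step left them, time stands still between calls to the robot, and variables do not carry over. Pictures are saved under pics/ and viewed, at most 10 in all, crops included, and the job is handed in when it is done.

Besides the shell and the picture viewer there is one more tool, called after "Emit:" by a JSON object that holds its "method" and its "body". carry_out: Moves the arm, as the interface text tells. Its arguments: {"type":"object","properties":{"series":{"type":"array"},"newtons":{"type":"number"}},"required":["series"]}

```bash
mkdir -p pics
cat > h.py <<'E'
import numpy as np,cv2
from bench import telemetry, viewer, workorder
def cloud(f):
    K=f["mtx"];z=f["z_map"];v,u=np.mgrid[0:480,0:640]
    xd=(u-K[0][2])/K[0][0];yd=(v-K[1][2])/K[1][1]
    x,y=xd.copy(),yd.copy()
    for _ in range(15):
        s=1+f["k1"]*(x*x+y*y);x=xd/s;y=yd/s
    C=np.dstack([x*z,y*z,z])
    W=(C-np.array(f["t"]))@np.array(f["R"])
    W[z<=0]=np.nan
    return W
E
python3 - <<'E'
from h import *
ims=[]
for n in("side","top"):
    f=viewer.grab_frame(n);np.savez(f"{n}.npz",W=cloud(f),im=f["frame"]);cv2.imwrite(f"pics/{n}1.png",f["frame"][:,:,::-1])
    print(n,-np.array(f["R"]).T@f["t"],f["k1"],f["mtx"])
print(telemetry.observe())
E
```

```text
side [0.49070201 0.79601573 0.63492302] 0.015842578120022908 [[451.69973248   0.         312.76920292]
 [  0.         451.69973248 237.12569216]
 [  0.           0.           1.        ]]
top [ 0.28310986 -0.05986507  1.32746553] -0.008872783184408676 [[568.49905717   0.         310.75678122]
 [  0.         568.49905717 231.37548947]
 [  0.           0.           1.        ]]
{'time_s': 0.1, 'qpos': array([ 1.38051111,  0.50827683, -0.23753187,  1.50102719,  0.12572106,
        1.14893728, -0.1548    ]), 'qd': array([-0.00076229, -0.00156388,  0.00054536, -0.0022021 ,  0.00075706,
        0.00068739, -0.00053349]), 'joint_efforts': array([-4.94764317e-03, -6.21844339e+01, -2.19482750e+00, -2.50208169e+01,
        1.25379564e-02,  7.74656801e-03, -3.86139061e-05]), 'position': array([ 0.18197379, -0.59745479,  0.23850426]), 'orientation': array([-3.10568045e+00, -4.62717245e-01,  4.61926857e-04]), 'force': array([-0.08629683,  0.1165123 ,  1.08588098]), 'ft_torque': array([-0.00016981,  0.03084051,  0.01833043]), 'finger_force': 0.0, 'width': 0.08559942330137443}
```

View pics/side1.png

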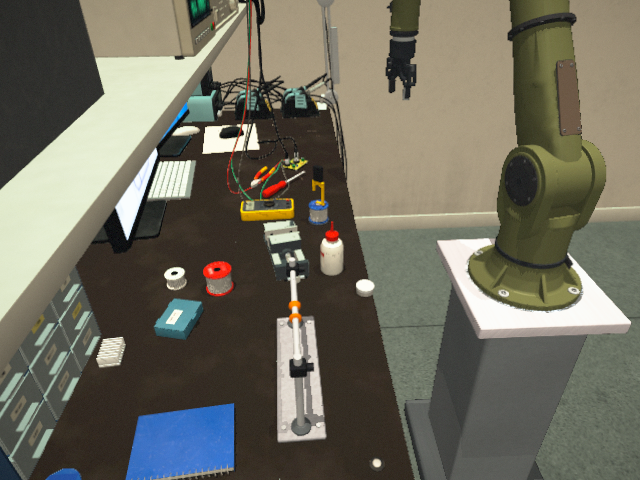

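View pics/top1.png

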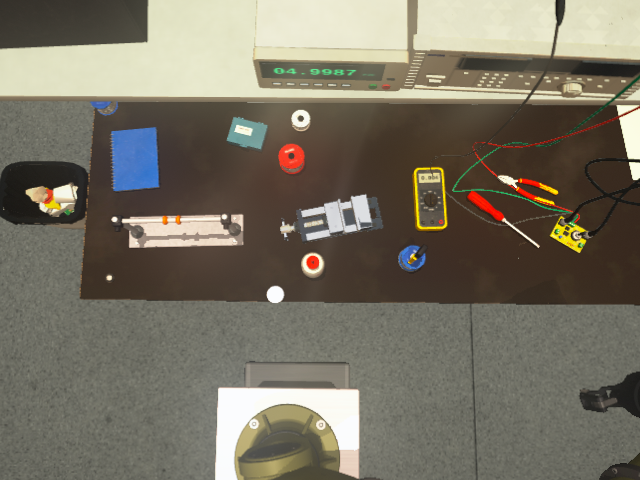

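The side view shows the spool hanger at (318,200), multimeter (267,209), bottle (331,250), tin (365,288), a vise at (285,250) and the rail with collars at (295,312). In the top view the hanger is at (412,258) and the collars at (172,220).

Run:
```python
from h import *
t=np.load("top.npz");s=np.load("side.npz")
def rep(d,name,u0,u1,v0,v1,f):
    W=d["W"][v0:v1,u0:u1].reshape(-1,3);hsv=cv2.cvtColor(np.ascontiguousarray(d["im"][v0:v1,u0:u1]),cv2.COLOR_RGB2HSV).reshape(-1,3).astype(int)
    m=f(W,hsv)&np.isfinite(W[:,0]);P=W[m]
    if len(P)==0: print(name,0);return
    print(name,len(P),"med",np.median(P,0).round(4),"lo",np.percentile(P,3,axis=0).round(4),"hi",np.percentile(P,97,axis=0).round(4))
    return P
for nm,d,b in(("T",t,(390,435,235,280)),("S",s,(300,340,155,230))):
    rep(d,nm+"blue",*b,lambda W,h:(h[:,0]>100)&(h[:,0]<125)&(h[:,1]>120)&(W[:,2]>.01))
    P=rep(d,nm+"yellow",*b,lambda W,h:(h[:,0]>15)&(h[:,0]<35)&(h[:,1]>120)&(W[:,2]>.05))
    rep(d,nm+"high",*b,lambda W,h:(W[:,2]>.055)&(W[:,2]<.2))
    P=rep(d,nm+"tab",*b,lambda W,h:(W[:,2]>.12)&(W[:,2]<.2)&(h[:,2]<70))
    if P is not None:
        xy=P[:,:2]-P[:,:2].mean(0);w,v=np.linalg.eigh(xy.T@xy/len(P));print(np.sqrt(w),v)
for nm,d,b in(("T",t,(100,260,200,260)),("S",s,(260,340,280,450))):
    rep(d,nm+"orange",*b,lambda W,h:(h[:,0]>5)&(h[:,0]<18)&(h[:,1]>180)&(W[:,2]>.1))
    rep(d,nm+"bar",*b,lambda W,h:(W[:,2]>.135)&(W[:,2]<.155))
    P=rep(d,nm+"board",*b,lambda W,h:(W[:,2]>.004)&(W[:,2]<.015)&(h[:,2]>90))
    print(cv2.minAreaRect((P[:,:2]*1000).astype(np.float32)))
rep(t,"bottle",295,330,250,280,lambda W,h:W[:,2]>.03)
rep(t,"tin",265,288,283,306,lambda W,h:W[:,2]>.01)
rep(t,"vise",278,385,190,242,lambda W,h:W[:,2]>.02)
rep(t,"meter",410,450,165,235,lambda W,h:W[:,2]>.02)
# heights around shelf
W=t["W"]
for v in (10,40,70,90,105,120): print(v,W[v,[50,170,300,412,600]].round(3).tolist())
a=cv2.resize(s["im"][150:240,270:360],None,fx=6,fy=6,interpolation=cv2.INTER_CUBIC)
cv2.imwrite("pics/c1.png",a[:,:,::-1])
b=cv2.resize(t["im"][230:285,385:440],None,fx=9,fy=9,interpolation=cv2.INTER_CUBIC)
cv2.imwrite("pics/c2.png",b[:,:,::-1])
```

```text
Tblue 300 med [ 0.4413 -0.2776  0.0507] lo [ 0.4206 -0.3055  0.0449] hi [ 0.4681 -0.2575  0.0562]
Tyellow 42 med [ 0.4326 -0.2722  0.0976] lo [ 0.4289 -0.281   0.0555] hi [ 0.4467 -0.2692  0.136 ]
Thigh 155 med [ 0.4402 -0.2767  0.1506] lo [ 0.4288 -0.2913  0.0555] hi [ 0.4545 -0.269   0.165 ]
Ttab 80 med [ 0.4435 -0.2796  0.1615] lo [ 0.4323 -0.29    0.1371] hi [ 0.4546 -0.2712  0.1658]
[0.00354992 0.00825657] [[-0.60026162 -0.79980372]
 [-0.79980372  0.60026162]]
Sblue 99 med [ 0.4521 -0.2705  0.0473] lo [ 0.422  -0.2991  0.0452] hi [ 0.47   -0.254   0.0491]
Syellow 146 med [ 0.4391 -0.2709  0.0995] lo [ 0.4324 -0.2873  0.0546] hi [ 0.4607 -0.2646  0.119 ]
Shigh 305 med [ 0.4427 -0.2725  0.1225] lo [ 0.4274 -0.2865  0.0577] hi [ 0.4604 -0.0504  0.1593]
Stab 151 med [ 0.4468 -0.274   0.1423] lo [ 0.4344 -0.2843  0.123 ] hi [ 0.4576 -0.2668  0.1598]
[0.00321998 0.00805064] [[-0.4979931  -0.86718099]
 [-0.86718099  0.4979931 ]]
Torange 50 med [0.5052 0.2542 0.1497] lo [0.4992 0.2272 0.1442] hi [0.5148 0.2604 0.1536]
Tbar 730 med [0.5056 0.2475 0.1467] lo [0.4881 0.1231 0.1399] hi [0.5
[... 986 characters left out ...]
], [0.787, 0.177, 0.485], [0.728, -0.036, 0.586], [0.735, -0.197, 0.575], [0.71, -0.442, 0.622]]
40 [[0.725, 0.359, 0.502], [0.736, 0.175, 0.483], [0.681, -0.037, 0.588], [0.685, -0.195, 0.582], [0.667, -0.44, 0.62]]
70 [[0.683, 0.364, 0.484], [0.683, 0.171, 0.486], [0.648, -0.037, 0.562], [0.651, -0.198, 0.559], [0.643, -0.457, 0.581]]
90 [[0.649, 0.36, 0.485], [0.649, 0.169, 0.487], [0.651, -0.035, 0.485], [0.653, -0.21, 0.486], [0.644, -0.492, 0.511]]
105 [[1.125, 0.972, -0.754], [0.823, 0.301, -0.001], [0.824, -0.021, 0.0], [0.829, -0.297, -0.007], [nan, nan, nan]]
120 [[1.064, 0.966, -0.752], [0.785, 0.299, -0.004], [0.775, -0.022, 0.029], [0.786, -0.294, 0.005], [0.791, -0.754, 0.003]]
```

View pics/c1.png

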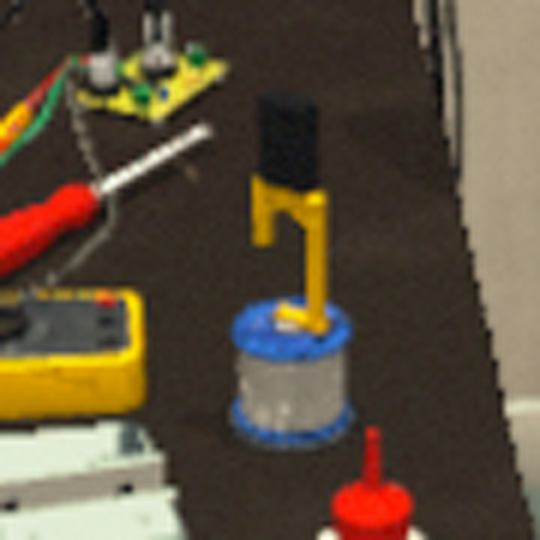

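View pics/c2.png

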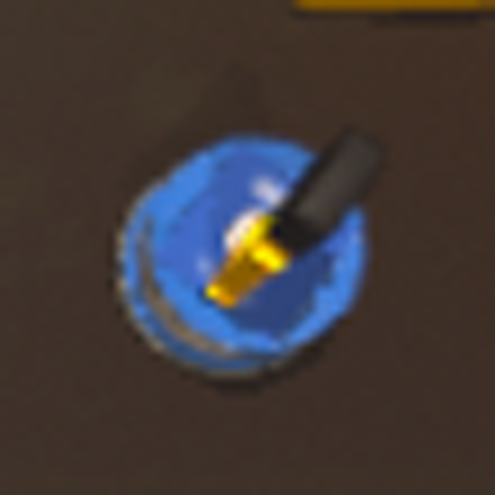

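The crops show the hook's lip on the far (+x) side and its spine toward the robot, with the black tab at (288,140) in the side crop. So the hanger's +x points away from the robot and somewhat toward -y. Next I fit the poses.

Run:
```python
from h import *
from scipy.optimize import least_squares
t=np.load("top.npz");s=np.load("side.npz")
def get(d,b,f):
    u0,u1,v0,v1=b
    W=d["W"][v0:v1,u0:u1].reshape(-1,3);h=cv2.cvtColor(np.ascontiguousarray(d["im"][v0:v1,u0:u1]),cv2.COLOR_RGB2HSV).reshape(-1,3).astype(int)
    return W[f(W,h)&np.isfinite(W[:,0])]
def box(p,c,h):
    q=np.abs(p-c)-h;return np.linalg.norm(np.maximum(q,0),axis=1)+np.minimum(q.max(1),0)
near=lambda W:np.hypot(W[:,0]-.443,W[:,1]+.277)<.04
tab=lambda W,h:near(W)&(W[:,2]>.125)&(W[:,2]<.17)&(h[:,2]<80)
yel=lambda W,h:near(W)&(h[:,0]>15)&(h[:,0]<35)&(h[:,1]>120)&(W[:,2]>.065)&(W[:,2]<.11)
spool=lambda W,h:near(W)&(W[:,2]>.003)&(W[:,2]<.045)
def go(ds):
    T=np.vstack([get(d,b,tab) for d,b in ds]);Y=np.vstack([get(d,b,yel) for d,b in ds]);S=np.vstack([get(d,b,spool) for d,b in ds])
    def res(p):
        c,n=np.cos(p[2]),np.sin(p[2])
        L=lambda P:np.c_[(P[:,:2]-p[:2])@np.array([[c,-n],[n,c]]),P[:,2]-p[3]]
        y=L(Y)
        dy=np.minimum(box(y,[-.014,0,.084],[.003,.004,.026]),np.minimum(box(y,[.014,0,.1],[.003,.004,.012]),box(y,[0,0,.114],[.017,.004,.006])))
        r=np.r_[box(L(T),[0,0,.140],[.013,.006,.022]),dy]
        sp=L(S);rs=np.abs(np.hypot(sp[:,0],sp[:,1])-.028)
        return r*1000
    o=least_squares(res,[.443,-.277,np.radians(-34),0],loss="soft_l1")
    print(o.x[:2].round(4),np.degrees(o.x[2]).round(1),o.x[3].round(4),"cost",2*o.cost/len(o.fun),len(T),len(Y))
A=(t,(390,435,235,280));B=(s,(300,340,155,230))
go([A]);go([B]);go([A,B])
# spool top circle
P=get(*A,lambda W,h:near(W)&(h[:,0]>100)&(h[:,0]<125)&(h[:,1]>120)&(W[:,2]>.04));print("spool top",cv2.minEnclosingCircle((P[:,:2]*1000).astype(np.float32)))
# bar
for nm,ds in(("T",[(t,(100,260,200,260))]),("S",[(s,(260,340,280,450))])):
    P=np.vstack([get(d,b,lambda W,h:(W[:,2]>.13)&(W[:,2]<.16)&(np.abs(W[:,0]-.506)<.02)&(np.abs(W[:,1]-.248)<.09)&(h[:,1]<60)) for d,b in ds])
    f=lambda p:1000*(np.hypot(P[:,0]-p[0]-p[1]*(P[:,1]-.248),P[:,2]-p[2])-.005)
    o=least_squares(f,[.507,0,.145],loss="soft_l1");print(nm,"bar x,slope,z",o.x.round(4),len(P),2*o.cost/len(P))
    O=np.vstack([get(d,b,lambda W,h:(h[:,0]>3)&(h[:,0]<20)&(h[:,1]>170)&(W[:,2]>.12)&(np.abs(W[:,1]-.248)<.04)) for d,b in ds])
    ys=np.sort(O[:,1]);print("collar y hist",np.histogram(ys,bins=np.arange(.21,.29,.004)))
```

```text
[ 0.4443 -0.282 ] -36.6 0.001 cost 0.9232798882627802 89 16
[ 0.4464 -0.2794] -40.3 -0.0026 cost 1.240648518064054 135 82
[ 0.4462 -0.2798] -38.2 0.0009 cost 1.4700083747808352 224 98
spool top ((444.2451171875, -282.1520690917969), 26.91910743713379)
T bar x,slope,z [ 0.5072 -0.0327  0.1426] 341 1.4540853932751103
collar y hist (array([ 0,  0,  0,  0, 17, 12,  2,  0,  0,  0,  1, 16, 13,  0,  0,  0,  0,
        0,  0]), array([0.21 , 0.214, 0.218, 0.222, 0.226, 0.23 , 0.234, 0.238, 0.242,
       0.246, 0.25 , 0.254, 0.258, 0.262, 0.266, 0.27 , 0.274, 0.278,
       0.282, 0.286]))
S bar x,slope,z [ 0.5085 -0.0331  0.1482] 375 1.6549758581858047
collar y hist (array([ 0,  0,  0,  1,  0, 20, 38, 13,  0,  0,  0,  0,  4, 43, 15,  0,  0,
        0,  0]), array([0.21 , 0.214, 0.218, 0.222, 0.226, 0.23 , 0.234, 0.238, 0.242,
       0.246, 0.25 , 0.254, 0.258, 0.262, 0.266, 0.27 , 0.274, 0.278,
       0.282, 0.286]))
```

Emit:
{"method": "carry_out", "body": {"series": [[[0.8, 1, 0, 0, 0, -0.035, 0], [0.8, 1, 0, 0, 0, -0.035, 0], [0.8, 1, 0, 0, 0, -0.035, 0], [0.8, 1, 0, 0, 0, -0.035, 0], [0.8, 1, 0, 0, 0, -0.035, 0], [0.8, 1, 0, 0, 0, -0.035, 0], [0.8, 1, 0, 0, 0, -0.035, 0], [0.8, 1, 0, 0, 0, -0.035, 0]]]}}

```text
time_s: 0.77
position: [0.3106, -0.4366, 0.239]
orientation: [-3.006, 0.912, 0.001]
force: [0.0, -0.9, 0.5]
width: 0.0858
finger_force: 0.0
```

Emit:
{"method": "carry_out", "body": {"series": [[[0.84, 0.97, 0, 0, 0, -0.003, 0], [0.84, 0.97, 0, 0, 0, -0.003, 0], [0.84, 0.97, 0, 0, 0, -0.003, 0], [0.84, 0.97, 0, 0, 0, -0.003, 0], [0.84, 0.97, 0, 0, 0, -0.003, 0], [0.84, 0.97, 0, 0, 0, -0.003, 0], [0.84, 0.97, 0, 0, 0, -0.003, 0], [0.84, 0.97, 0, 0, 0, 0, 0]]]}}

```text
time_s: 1.43
position: [0.445, -0.2815, 0.239]
orientation: [-2.977, 1.004, 0.001]
force: [0.5, -0.3, -0.1]
width: 0.0856
finger_force: 0.0
```

Emit:
{"method": "carry_out", "body": {"series": [[[0, 0, 0, 0, 0, 0, 0.45], [0, 0, 0, 0, 0, 0, 0.45], [0, 0, 0, 0, 0, 0, 0.45]]]}}

```text
time_s: 1.68
position: [0.444, -0.2831, 0.239]
orientation: [2.977, -1.003, -0.001]
force: [1.7, 0.9, -0.1]
width: 0.0512
finger_force: 0.0
```

Emit:
{"method": "carry_out", "body": {"series": [[[0, 0.05, -0.65, 0, 0, 0, 0.45], [0, 0, -0.65, 0, 0, 0, 0.45], [0, 0, -0.65, 0, 0, 0, 0.45], [0, 0, -0.65, 0, 0, 0, 0.45], [0, 0, -0.65, 0, 0, 0, 0.45], [0, 0, -0.65, 0, 0, 0, 0.45], [0, 0, -0.65, 0, 0, 0, 0.45], [0, 0, -0.65, 0, 0, 0, 0.45]]]}}

```text
time_s: 2.35
position: [0.4433, -0.2832, 0.1346]
orientation: [2.975, -1.007, -0.001]
force: [-0.2, -0.0, 0.5]
width: 0.0469
finger_force: 0.0
```

Run:
```python
from h import *
s=telemetry.observe();print(s["position"],s["force"],s["width"])
a=viewer.grab_frame("side")["frame"][110:220,270:370];b=viewer.grab_frame("top")["frame"][210:285,370:450]
cv2.imwrite("pics/c3.png",np.hstack([cv2.resize(a,(400,440)),cv2.resize(b,(400,440))])[:,:,::-1])
```

```text
[ 0.4433364  -0.28317505  0.13462774] [-0.19960188 -0.0241716   0.48971071] 0.04693361706110534
```

View pics/c3.png

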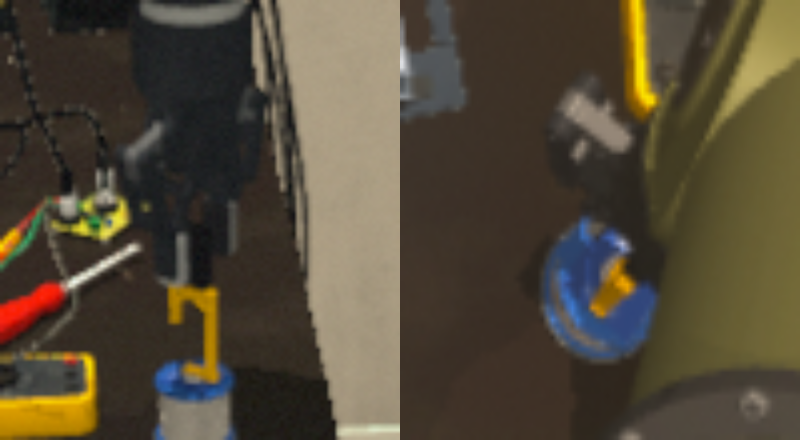

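The fingers straddle the tab at (185,260) in the left half, just above the yellow hook. I'll close on it.

Emit:
{"method": "carry_out", "body": {"series": [[[0.07, 0.1, 0, 0, 0, 0, 0.6], [0, 0, 0, 0, 0, 0, 0.75], [0, 0, 0, 0, 0, 0, 0.85], [0, 0, 0, 0, 0, 0, 1], [0, 0, 0, 0, 0, 0, 1], [0, 0, 0, 0, 0, 0, 1], [0, 0, 0, 0, 0, 0, 1], [0, 0, 0, 0, 0, 0, 1]]], "newtons": 60}}

```text
time_s: 3.12
position: [0.4464, -0.2803, 0.1362]
orientation: [2.976, -1.003, 0.003]
force: [-0.7, -0.9, 7.1]
width: 0.0112
finger_force: 59.5
```

Emit:
{"method": "carry_out", "body": {"series": [[[0, 0, 0.2, 0, 0, 0, 1], [0, 0, 0.6, 0, 0, 0, 1], [0, 0, 1, 0, 0, 0, 1], [0, 0, 1, 0, 0, 0, 1], [0, 0, 1, 0, 0, 0, 1], [0, 0, 1, 0, 0, 0, 1], [0, 0, 1, 0, 0, 0, 1], [0, 0, 1, 0, 0, 0, 1]]]}}

```text
time_s: 3.78
position: [0.4453, -0.279, 0.2719]
orientation: [-2.977, 1.002, 0.003]
force: [0.7, 0.7, -2.6]
width: 0.0111
finger_force: 58.4
```

Emit:
{"method": "carry_out", "body": {"series": [[[0, 0.3, 1, 0, 0, 0.01, 1], [0, 0.6, 1, 0, 0, 0.01, 1], [0, 1, 0.5, 0, 0, 0.01, 1], [0, 1, 0, 0, 0, 0.01, 1], [0, 1, 0, 0, 0, 0.01, 1], [0, 1, 0, 0, 0, 0.01, 1], [0, 1, 0, 0, 0, 0.01, 1], [0, 1, 0, 0, 0, 0.01, 1]]]}}

```text
time_s: 4.45
position: [0.4453, -0.139, 0.3203]
orientation: [-3.08, 0.615, 0.003]
force: [-0.2, -0.1, -2.9]
width: 0.0112
finger_force: 58.5
```

Emit:
{"method": "carry_out", "body": {"series": [[[0, 1, 0, 0, 0, 0.01, 1], [0, 1, 0, 0, 0, 0.01, 1], [0, 1, 0, 0, 0, 0.01, 1], [0, 1, 0, 0, 0, 0.01, 1], [0, 1, 0, 0, 0, 0.01, 1], [0, 1, 0, 0, 0, 0.01, 1], [0, 1, 0, 0, 0, 0.01, 1], [0, 1, 0, 0, 0, 0.01, 1]]]}}

```text
time_s: 5.12
position: [0.4449, 0.0206, 0.3204]
orientation: [3.133, -0.225, -0.002]
force: [-0.2, 0.4, -3.4]
width: 0.011
finger_force: 58.4
```

Emit:
{"method": "carry_out", "body": {"series": [[[-0.1, 1, 0, 0, 0, 0.007, 1], [-0.1, 1, 0, 0, 0, 0.007, 1], [-0.1, 1, 0, 0, 0, 0.007, 1], [-0.1, 1, 0, 0, 0, 0.007, 1], [-0.1, 1, 0, 0, 0, 0.007, 1], [-0.1, 1, 0, 0, 0, 0.007, 1], [-0.1, 1, 0, 0, 0, 0.007, 1], [0, 1, 0, 0, 0, 0.007, 1]]]}}

```text
time_s: 5.78
position: [0.4301, 0.1802, 0.3205]
orientation: [3.141, 0.051, -0.002]
force: [-0.4, -0.9, -3.6]
width: 0.011
finger_force: 58.5
```

Emit:
{"method": "carry_out", "body": {"series": [[[0, 1, 0, 0, 0, 0, 1], [0, 1, 0, 0, 0, 0, 1], [0, 0.8, 0, 0, 0, 0, 1], [0, 0.5, 0, 0, 0, 0, 1], [0, 0, 0, 0, 0, 0, 1], [0, 0, 0, 0, 0, 0, 1], [0, 0, 0, 0, 0, 0, 1], [0, 0, 0, 0, 0, 0, 1]]]}}

```text
time_s: 6.45
position: [0.432, 0.2432, 0.3211]
orientation: [3.14, 0.043, -0.0]
force: [1.0, 0.1, -3.0]
width: 0.0113
finger_force: 58.6
```

Emit:
{"method": "carry_out", "body": {"series": [[[0, 0.1, -0.5, 0, 0, 0.0015, 1], [0, 0.1, -0.9, 0, 0, 0, 1], [0, 0, -0.9, 0, 0, 0, 1], [0, 0, -0.9, 0, 0, 0, 1], [0, 0, -0.9, 0, 0, 0, 1], [0, 0, -0.9, 0, 0, 0, 1], [0, 0, -0.6, 0, 0, 0, 1], [0, 0, 0, 0, 0, 0, 1]]]}}

```text
time_s: 7.12
position: [0.4308, 0.2467, 0.2064]
orientation: [3.139, 0.051, -0.007]
force: [-1.1, -0.8, -2.7]
width: 0.0115
finger_force: 58.7
```

Run:
```python
from h import *
s=telemetry.observe();print(s["position"],s["orientation"],s["force"],s["ft_torque"])
F={n:viewer.grab_frame(n) for n in("side","top")}
for n in F: np.savez(n+"2.npz",W=cloud(F[n]),im=F[n]["frame"])
for n in F:
    W=cloud(F[n]);h=cv2.cvtColor(np.ascontiguousarray(F[n]["frame"]),cv2.COLOR_RGB2HSV).astype(int)
    near=(np.abs(W[...,0]-.432)<.05)&(np.abs(W[...,1]-.245)<.05)
    for nm,m in(("yellow",near&(h[...,0]>19)&(h[...,0]<35)&(h[...,1]>120)),("blue",near&(h[...,0]>100)&(h[...,0]<125)&(h[...,1]>120)),("orange",(h[...,0]>3)&(h[...,0]<19)&(h[...,1]>170)&(np.abs(W[...,0]-.507)<.03)&(np.abs(W[...,1]-.248)<.05))):
        P=W[m];print(n,nm,len(P),*( [np.percentile(P,q,axis=0).round(4) for q in(3,50,97)] if len(P) else []))
a=F["side"]["frame"][180:360,220:400];b=F["top"]["frame"][180:290,120:230]
cv2.imwrite("pics/c4.png",np.hstack([cv2.resize(a,(400,400)),cv2.resize(b,(400,400))])[:,:,::-1])
```

```text
[0.43078471 0.24670025 0.20642263] [ 3.13877423  0.0514107  -0.00663637] [-1.10144087 -0.79169445 -2.71619394] [-0.1100657   0.11324106 -0.00214104]
side yellow 352 [0.4136 0.2445 0.1226] [0.4248 0.2504 0.1725] [0.4467 0.2554 0.4545]
side blue 539 [0.4059 0.2236 0.0742] [0.4335 0.2563 0.1173] [0.4547 0.2721 0.1193]
side orange 135 [0.4996 0.2305 0.1377] [0.5088 0.2386 0.1457] [0.5172 0.2671 0.1502]
top yellow 2954 [0.3847 0.1987 0.5918] [0.4222 0.2383 0.6205] [0.4682 0.2847 0.6546]
top blue 80 [0.4176 0.2196 0.1178] [0.4281 0.2277 0.1216] [0.4392 0.2359 0.1258]
top orange 64 [0.4987 0.2274 0.1417] [0.5063 0.2442 0.1494] [0.515  0.2615 0.1537]
```

View pics/c4.png

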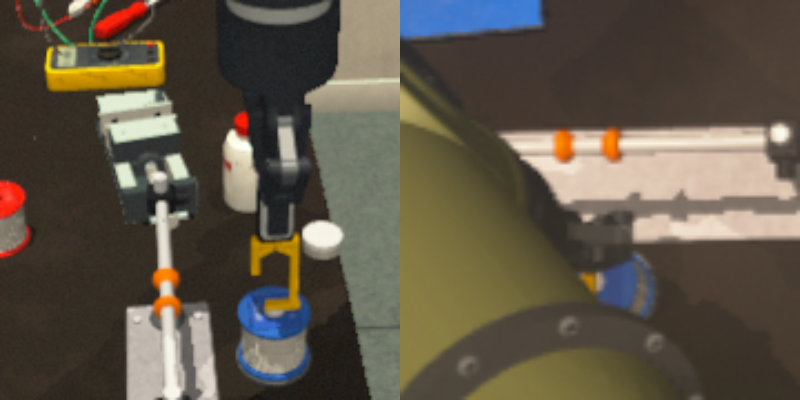

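The side view shows the hook upright and left of the spine, lip toward the bar, with the collars at (165,290). The tab is held at (280,220). Next I fit the held hanger and the seat from the same camera.

Run:
```python
from h import *
from scipy.optimize import least_squares
d=np.load("side2.npz");W=d["W"].reshape(-1,3);h=cv2.cvtColor(d["im"],cv2.COLOR_RGB2HSV).reshape(-1,3).astype(int)
near=(np.abs(W[:,0]-.432)<.04)&(np.abs(W[:,1]-.248)<.04)
Y=W[near&(h[:,0]>15)&(h[:,0]<35)&(h[:,1]>120)&(W[:,2]>.11)&(W[:,2]<.2)]
B=W[near&(W[:,2]>.06)&(W[:,2]<.123)&~((h[:,0]>15)&(h[:,0]<35)&(h[:,1]>120))]
def box(p,c,hh):
    q=np.abs(p-c)-hh;return np.linalg.norm(np.maximum(q,0),axis=1)+np.minimum(q.max(1),0)
from scipy.spatial.transform import Rotation as R
def res(p):
    M=R.from_rotvec(p[3:]).as_matrix();L=lambda P:(P-p[:3]-[0,0,.1])@M+[0,0,.1]
    y=L(Y);b=L(B)
    bs=[([-.014,0,.084],[.003,.004,.030]),([.014,0,.102],[.003,.004,.014]),([0,0,.114],[.017,.004,.004]),([-.004,0,.055],[.012,.004,.003])]
    dy=np.min([np.abs(box(y,np.array(c),np.array(k))) for c,k in bs],axis=0)
    r=np.hypot(b[:,0],b[:,1]);db=np.maximum(r-.027,b[:,2]-.050)
    return np.r_[dy,db*.5]*1000
o=least_squares(res,[.432,.247,.071,0,0,.03],loss="soft_l1");print("hanger",o.x[:3].round(4),"rot deg",np.degrees(o.x[3:]).round(1),2*o.cost/len(o.fun),len(Y),len(B))
s=(np.abs(W[:,0]-.507)<.025)&(np.abs(W[:,1]-.248)<.04)&(W[:,2]>.12)&(W[:,2]<.17)&(h[:,0]>3)&(h[:,0]<20)&(h[:,1]>150)
O=W[s];a=O[O[:,1]<.249];b=O[O[:,1]>.249]
print("collars",np.percentile(a[:,1],[2,98]),np.percentile(b[:,1],[2,98]),np.median(O[:,0]),[np.percentile(q[:,2],98) for q in(a,b)])
```

```text
hanger [0.43   0.2468 0.0683] rot deg [-1.9  0.3  1. ] 0.6575979690426644 347 1176
collars [0.23020601 0.23976548] [0.25572219 0.26768368] 0.5088217970439357 [np.float64(0.1501438955279456), np.float64(0.15057555409491563)]
```

Emit:
{"method": "carry_out", "body": {"series": [[[0.2, 0.07, 0.13, 0, 0, 0.001, 1], [0.4, 0, 0, 0, 0, 0, 1], [0.4, 0, 0, 0, 0, 0, 1], [0.4, 0, 0, 0, 0, 0, 1], [0.4, 0, 0, 0, 0, 0, 1], [0.2, 0, 0, 0, 0, 0, 1], [0, 0, 0, 0, 0, 0, 1], [0, 0, 0, 0, 0, 0, 1]]]}}

```text
time_s: 7.88
position: [0.472, 0.2497, 0.2116]
orientation: [3.141, 0.057, -0.001]
force: [-0.3, -0.8, -3.2]
width: 0.0113
finger_force: 58.7
```

Emit:
{"method": "carry_out", "body": {"series": [[[0.2, 0, 0, 0, 0, 0, 1], [0.3, 0, 0, 0, 0, 0, 1], [0.3, 0, 0, 0, 0, 0, 1], [0.3, 0, 0, 0, 0, 0, 1], [0.3, 0, 0, 0, 0, 0, 1], [0.3, 0, 0, 0, 0, 0, 1], [0.13, 0, 0, 0, 0, 0, 1], [0, 0, 0, 0, 0, 0, 1]]]}}

```text
time_s: 8.55
position: [0.5094, 0.2496, 0.2117]
orientation: [-3.141, -0.056, -0.0]
force: [0.4, 1.0, -3.3]
width: 0.0109
finger_force: 58.7
```

Emit:
{"method": "carry_out", "body": {"series": [[[0, 0, 0, 0, 0, 0, 1], [0, 0, 0, 0, 0, 0, 1], [0, 0, 0, 0, 0, 0, 1], [0, 0, 0, 0, 0, 0, 1]]]}}

```text
time_s: 8.88
position: [0.5083, 0.2498, 0.212]
orientation: [3.141, 0.058, 0.0]
force: [-0.1, 1.3, -3.0]
width: 0.0114
finger_force: 58.7
```

Run:
```python
from h import *
f=viewer.grab_frame("side");g=viewer.grab_frame("top")
s=telemetry.observe();print(s["position"],s["force"],s["ft_torque"])
a=f["frame"][230:340,255:355];b=g["frame"][190:270,120:220]
cv2.imwrite("pics/c5.png",np.hstack([cv2.resize(a,(400,440)),cv2.resize(b,(400,440))])[:,:,::-1])
```

```text
[0.50839956 0.24979176 0.21196612] [-0.76495125 -0.80962685 -1.93099529] [ 0.04127198 -0.02682366 -0.02776829]
```

View pics/c5.png

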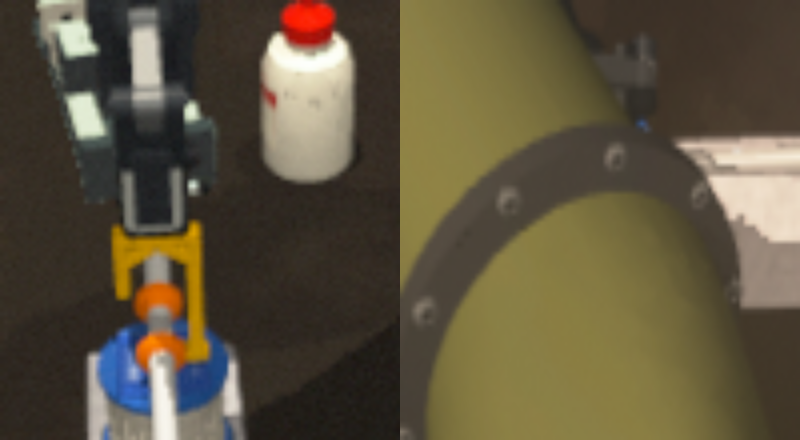

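The bar at (158,330) runs midway between the lip (122) and the spine (197), with the hook between the two collars. Now I'll lower to just above contact.

Emit:
{"method": "carry_out", "body": {"series": [[[0, -0.06, -0.1, 0, 0, 0, 1], [0, 0, -0.2, 0, 0, 0, 1], [0, 0, -0.25, 0, 0, 0, 1], [0, 0, -0.25, 0, 0, 0, 1], [0, 0, -0.25, 0, 0, 0, 1], [0, 0, -0.2, 0, 0, 0, 1], [0, 0, -0.1, 0, 0, 0, 1], [0, 0, 0, 0, 0, 0, 1]]]}}

```text
time_s: 9.65
position: [0.5083, 0.2484, 0.1841]
orientation: [3.141, 0.058, -0.002]
force: [-0.7, -1.2, -3.1]
width: 0.0116
finger_force: 58.7
```

Emit:
{"method": "carry_out", "body": {"series": [[[0, 0, -0.02, 0, 0, 0, 1], [0, 0, -0.02, 0, 0, 0, 1], [0, 0, -0.02, 0, 0, 0, 1], [0, 0, -0.02, 0, 0, 0, 1], [0, 0, -0.02, 0, 0, 0, 1], [0, 0, 0, 0, 0, 0, 1]]]}}

```text
time_s: 10.15
position: [0.5085, 0.2485, 0.1829]
orientation: [3.141, 0.057, 0.0]
force: [-0.1, 0.1, -3.3]
width: 0.0112
finger_force: 58.7
```

Emit:
{"method": "carry_out", "body": {"series": [[[0, 0, -0.02, 0, 0, 0, 1], [0, 0, -0.02, 0, 0, 0, 1], [0, 0, -0.02, 0, 0, 0, 1], [0, 0, -0.02, 0, 0, 0, 1], [0, 0, 0, 0, 0, 0, 1], [0, 0, 0, 0, 0, 0, 1]]]}}

```text
time_s: 10.65
position: [0.5086, 0.2485, 0.1812]
orientation: [3.141, 0.058, -0.0]
force: [0.2, -0.7, -2.6]
width: 0.0111
finger_force: 58.7
```

Emit:
{"method": "carry_out", "body": {"series": [[[0, 0, -0.02, 0, 0, 0, 1], [0, 0, -0.02, 0, 0, 0, 1], [0, 0, -0.02, 0, 0, 0, 1], [0, 0, -0.02, 0, 0, 0, 1], [0, 0, 0, 0, 0, 0, 1], [0, 0, 0, 0, 0, 0, 1]]]}}

```text
time_s: 11.15
position: [0.5085, 0.2485, 0.1796]
orientation: [3.141, 0.058, -0.0]
force: [-0.1, -0.2, -3.1]
width: 0.0113
finger_force: 58.7
```

Emit:
{"method": "carry_out", "body": {"series": [[[0, 0, -0.02, 0, 0, 0, 1], [0, 0, -0.02, 0, 0, 0, 1], [0, 0, -0.02, 0, 0, 0, 1], [0, 0, 0, 0, 0, 0, 1], [0, 0, 0, 0, 0, 0, 1]]]}}

```text
time_s: 11.57
position: [0.5085, 0.2485, 0.1784]
orientation: [3.141, 0.057, -0.0]
force: [-0.1, -1.0, -3.1]
width: 0.0113
finger_force: 58.7
```

Emit:
{"method": "carry_out", "body": {"series": [[[0, 0, -0.02, 0, 0, 0, 1], [0, 0, -0.02, 0, 0, 0, 1], [0, 0, -0.02, 0, 0, 0, 1], [0, 0, 0, 0, 0, 0, 1], [0, 0, 0, 0, 0, 0, 1]]]}}

```text
time_s: 11.98
position: [0.5085, 0.2485, 0.1773]
orientation: [-3.141, -0.057, 0.0]
force: [0.4, 0.3, -1.8]
width: 0.0114
finger_force: 58.7
```

Emit:
{"method": "carry_out", "body": {"series": [[[0, 0, -0.02, 0, 0, 0, 1], [0, 0, -0.02, 0, 0, 0, 1], [0, 0, 0, 0, 0, 0, 1], [0, 0, 0, 0, 0, 0, 1]]]}}

```text
time_s: 12.32
position: [0.5085, 0.2485, 0.1764]
orientation: [3.141, 0.057, -0.0]
force: [-0.1, -0.2, -3.4]
width: 0.0111
finger_force: 58.7
```

Emit:
{"method": "carry_out", "body": {"series": [[[0, 0, -0.02, 0, 0, 0, 1], [0, 0, -0.02, 0, 0, 0, 1], [0, 0, -0.02, 0, 0, 0, 1], [0, 0, 0, 0, 0, 0, 1], [0, 0, 0, 0, 0, 0, 1]]]}}

```text
time_s: 12.73
position: [0.5086, 0.2485, 0.1752]
orientation: [-3.141, -0.057, 0.0]
force: [-0.5, -0.0, -3.1]
width: 0.0116
finger_force: 58.7
```

Emit:
{"method": "carry_out", "body": {"series": [[[0, 0, -0.02, 0, 0, 0, 1], [0, 0, -0.02, 0, 0, 0, 1], [0, 0, -0.02, 0, 0, 0, 1], [0, 0, 0, 0, 0, 0, 1], [0, 0, 0, 0, 0, 0, 1]]]}}

```text
time_s: 13.15
position: [0.5085, 0.2485, 0.174]
orientation: [-3.141, -0.058, 0.0]
force: [-0.6, 0.3, -2.6]
width: 0.0116
finger_force: 58.7
```

Emit:
{"method": "carry_out", "body": {"series": [[[0, 0, -0.02, 0, 0, 0, 1], [0, 0, -0.02, 0, 0, 0, 1], [0, 0, -0.02, 0, 0, 0, 1], [0, 0, 0, 0, 0, 0, 1], [0, 0, 0, 0, 0, 0, 1]]]}}

```text
time_s: 13.57
position: [0.5088, 0.2486, 0.1734]
orientation: [-3.141, -0.057, -0.001]
force: [-1.5, -1.5, 4.3]
width: 0.0112
finger_force: 59.8
```

Emit:
{"method": "carry_out", "body": {"series": [[[0, 0, 0, 0, 0, 0, 1], [0, 0, 0, 0, 0, 0, 1]]]}}

```text
time_s: 13.73
position: [0.5088, 0.2487, 0.1734]
orientation: [-3.141, -0.057, -0.001]
force: [-1.4, -1.4, 6.1]
width: 0.0112
finger_force: 60.0
```

Emit:
{"method": "carry_out", "body": {"series": [[[0, 0, -0.01, 0, 0, 0, 1], [0, 0, 0, 0, 0, 0, 1]]]}}

```text
time_s: 13.9
position: [0.5088, 0.2487, 0.1733]
orientation: [-3.141, -0.057, -0.002]
force: [-1.9, -1.3, 7.2]
width: 0.0111
finger_force: 60.4
```

Emit:
{"method": "carry_out", "body": {"series": [[[0, 0, -0.005, 0, 0, 0, 1], [0, 0, 0, 0, 0, 0, 1], [0, 0, 0, 0, 0, 0, 1]]]}}

```text
time_s: 14.15
position: [0.5088, 0.2487, 0.1733]
orientation: [-3.141, -0.057, -0.002]
force: [-0.5, -1.4, 7.7]
width: 0.0111
finger_force: 60.4
```

Emit:
{"method": "carry_out", "body": {"series": [[[0, 0, 0, 0, 0, 0, 1], [0, 0, 0, 0, 0, 0, 1], [0, 0, 0, 0, 0, 0, 1], [0, 0, 0, 0, 0, 0, 1]]]}}

```text
time_s: 14.48
position: [0.5088, 0.2487, 0.1734]
orientation: [-3.141, -0.057, -0.002]
force: [-2.2, -1.9, 7.8]
width: 0.0112
finger_force: 60.4
```

Steady at about 7.8 N. I'll hold a little longer for margin, then check visually before releasing.

Emit:
{"method": "carry_out", "body": {"series": [[[0, 0, 0, 0, 0, 0, 1], [0, 0, 0, 0, 0, 0, 1], [0, 0, 0, 0, 0, 0, 1], [0, 0, 0, 0, 0, 0, 1]]]}}

```text
time_s: 14.82
position: [0.5088, 0.2486, 0.1733]
orientation: [-3.141, -0.057, -0.002]
force: [-2.6, -1.3, 7.6]
width: 0.0112
finger_force: 60.4
```

Run:
```python
from h import *
f=viewer.grab_frame("side");s=telemetry.observe();print(s["position"],s["force"],s["ft_torque"])
cv2.imwrite("pics/c6.png",cv2.resize(f["frame"][240:340,255:355],(600,600),interpolation=cv2.INTER_CUBIC)[:,:,::-1])
```

```text
[0.50876125 0.24867532 0.17333021] [-1.7775805  -1.40365054  7.95246665] [-0.44615529  0.53343965 -0.02686215]
```

View pics/c6.png

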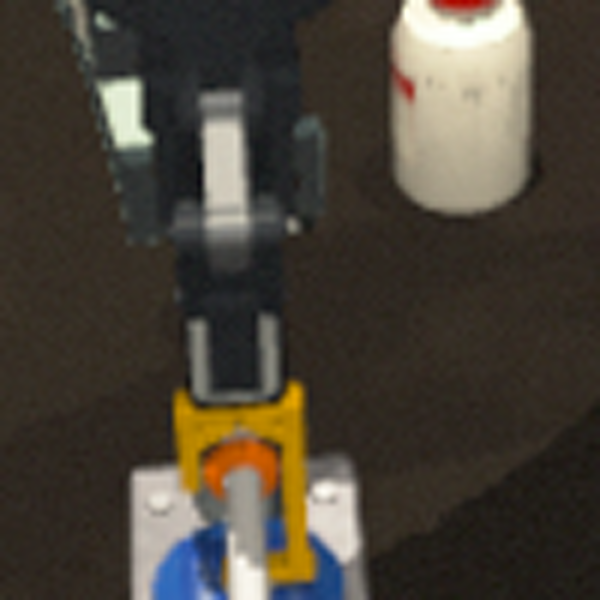

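The near collar at (240,465) is in front of the hook and the bar lies inside the throat, so it is seated. I'll ease off the load and open.

Emit:
{"method": "carry_out", "body": {"series": [[[0, 0, 0.01, 0, 0, 0, 1], [0, 0, 0.015, 0, 0, 0, 1], [0, 0, 0, 0, 0, 0, 1], [0, 0, 0, 0, 0, 0, 1]]]}}

```text
time_s: 15.2
position: [0.5088, 0.2486, 0.1734]
orientation: [-3.141, -0.057, -0.001]
force: [-0.5, -1.2, 4.4]
width: 0.0111
finger_force: 59.9
```

Emit:
{"method": "carry_out", "body": {"series": [[[0, 0, 0.02, 0, 0, 0, 1], [0, 0, 0.01, 0, 0, 0, 1], [0, 0, 0, 0, 0, 0, 1], [0, 0, 0, 0, 0, 0, 1]]]}}

```text
time_s: 15.53
position: [0.5087, 0.2486, 0.1735]
orientation: [-3.141, -0.057, -0.0]
force: [0.2, 0.4, -0.1]
width: 0.0113
finger_force: 59.3
```

Emit:
{"method": "carry_out", "body": {"series": [[[0, 0, 0, 0, 0, 0, 0.95], [0, 0, 0, 0, 0, 0, 0.85], [0, 0, 0, 0, 0, 0, 0.75], [0, 0, 0, 0, 0, 0, 0.65], [0, 0, 0, 0, 0, 0, 0.55], [0, 0, 0, 0, 0, 0, 0.5], [0, 0, 0, 0, 0, 0, 0.5], [0, 0, 0, 0, 0, 0, 0.5]]], "newtons": 20}}

```text
time_s: 16.2
position: [0.5086, 0.2485, 0.1737]
orientation: [-3.141, -0.058, -0.0]
force: [-0.7, 0.0, -0.3]
width: 0.0425
finger_force: 0.0
```

Emit:
{"method": "carry_out", "body": {"series": [[[0, 0, 0.15, 0, 0, 0, 0.5], [0, 0, 0.3, 0, 0, 0, 0.5], [0, 0, 0.5, 0, 0, 0, 0.5], [0, 0, 0.8, 0, 0, 0, 0.5], [0, 0, 0.9, 0, 0, 0, 0.5], [0, 0, 0.9, 0, 0, 0, 0.5], [-0.3, 0, 0.9, 0, 0, 0, 0.5], [-0.5, 0, 0.5, 0, 0, 0, 0.5]]]}}

```text
time_s: 16.87
position: [0.4935, 0.249, 0.2755]
orientation: [-3.139, -0.056, -0.005]
force: [-0.0, 0.0, -0.8]
width: 0.0429
finger_force: 0.0
```

Emit:
{"method": "carry_out", "body": {"series": [[[-1, 0, 0, 0, 0, 0, 0.5], [-1, 0, 0, 0, 0, 0, 0.5], [-1, 0, 0, 0, 0, 0, 0.5], [0, 0, 0, 0, 0, 0, 0.5], [0, 0, 0, 0, 0, 0, 0.5], [0, 0, 0, 0, 0, 0, 0.5], [0, 0, 0, 0, 0, 0, 0.5], [0, 0, 0, 0, 0, 0, 0.5]]]}}

```text
time_s: 17.53
position: [0.4332, 0.2484, 0.2725]
orientation: [-3.141, -0.056, 0.0]
force: [0.5, -0.1, 0.4]
width: 0.0431
finger_force: 0.0
```

Emit:
{"method": "carry_out", "body": {"series": [[[0, 0, 0, 0, 0, 0, 0.5], [0, 0, 0, 0, 0, 0, 0.5], [0, 0, 0, 0, 0, 0, 0.5], [0, 0, 0, 0, 0, 0, 0.5], [0, 0, 0, 0, 0, 0, 0.5], [0, 0, 0, 0, 0, 0, 0.5], [0, 0, 0, 0, 0, 0, 0.5], [0, 0, 0, 0, 0, 0, 0.5]]]}}

```text
time_s: 18.2
position: [0.4326, 0.2486, 0.2727]
orientation: [-3.141, -0.058, -0.0]
force: [1.2, 0.1, 0.6]
width: 0.0427
finger_force: 0.0
```

Run:
```python
from h import *
f=viewer.grab_frame("side");p=f["frame"]
for _ in range(8): g=viewer.grab_frame("side")["frame"]
print("max diff",np.abs(p[240:400,240:360].astype(int)-g[240:400,240:360]).mean(),telemetry.observe()["force"])
cv2.imwrite("pics/c7.png",cv2.resize(g[170:370,230:400],(510,600),interpolation=cv2.INTER_CUBIC)[:,:,::-1])
```

```text
max diff 2.059045138888889 [-0.20296088  0.78742751  0.01775058]
```

View pics/c7.png

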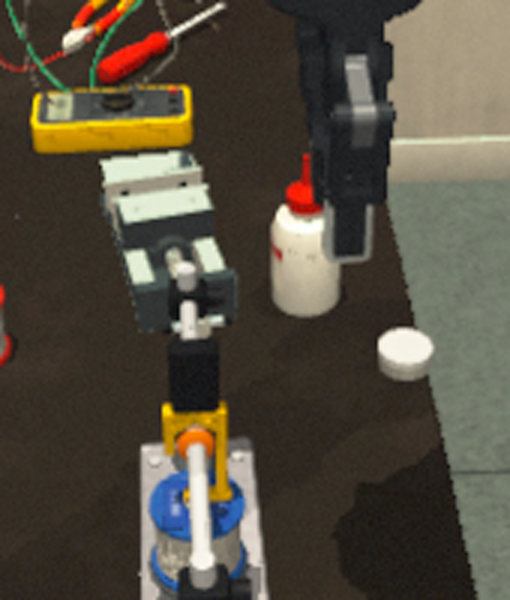

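The hanger hangs upright on the bar with the near collar at (195,440), and the gripper is clear. Bottle, tin and meter haven't moved. I'll check it is still.

Run:
```python
from h import *
G=[]
for _ in range(14):
    g=viewer.grab_frame("side")["frame"];h=cv2.cvtColor(g,cv2.COLOR_RGB2HSV)
    m=cv2.inRange(h,(100,120,40),(125,255,255))[320:380,275:320];v,u=np.nonzero(m);G.append((u.mean(),v.mean(),len(u)))
    static=g[60:120,100:200].astype(int);r=g[280:380,270:320].astype(int)
    if _: print(round(np.abs(r-r0).mean(),2),round(np.abs(static-s0).mean(),2),end=" | ")
    else: r0,s0=r,static
print(np.array(G).round(2).tolist())
```

```text
1.89 1.03 | 1.94 1.03 | 1.92 1.04 | 1.92 1.03 | 1.9 1.05 | 1.92 1.05 | 1.93 1.03 | 1.92 1.05 | 1.92 1.05 | 1.93 1.04 | 1.91 1.04 | 1.91 1.04 | 1.91 1.05 | [[18.58, 22.34, 361.0], [18.51, 22.37, 361.0], [18.48, 22.27, 361.0], [18.48, 22.33, 361.0], [18.43, 22.23, 361.0], [18.53, 22.36, 361.0], [18.57, 22.33, 362.0], [18.48, 22.3, 361.0], [18.49, 22.34, 360.0], [18.52, 22.44, 361.0], [18.53, 22.33, 362.0], [18.48, 22.36, 361.0], [18.53, 22.33, 362.0], [18.44, 22.28, 359.0]]
```

It is still; the remaining frame differences are just image noise.

```bash
python3 -c "
from bench import workorder
print(workorder.finish_job())"
```

```text
the job is handed in; nothing more can be done
None
```

The spool hangs still on the crossbar between the two orange collars, after a tug of about 8 N held for more than half a second (estimated bar load about 11 N). The arm is clear, the bottle, tin and multimeter look unmoved, and the job is handed in at about 19 s of the 59 s allowed.

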